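# Change the solder-paste jar from the back of the bench caddy

## Robot

A 6-joint arm with a two-finger parallel gripper is mounted at the origin on the work surface. World frame = base frame: x ahead of the robot, y to its left, z up, the work surface at z = 0. Lengths are in mm, angles in degrees, forces in N, time in s.
With the tool pointing down it reaches from about 325 to 850 mm from the base axis. Payload 15.5 kg.
Tool frame: the origin (TCP) lies at the very end of the fingers, on their centre line; the grasp point (between the pads) lies 19 mm behind it; z points along the fingers, y is the line along which they close (so a half turn about z gives the same grasp; the last joint's range is limited). The gripper opens to 91 mm and grips with 3 to 60 N. Pads are 32 mm wide; open, the fingers measure 118 mm over their backs; the gripper's body (76 mm by 178 mm) begins 60 mm behind the grasp point.
Start: joints at [65.69, 28.281, 77.091, -0, 74.628, -5.472], TCP at [201.812, 591.522, 213.915] pointing down, gripper open.
Joint ranges: [-166.48, 166.48], [-47.26, 123.95], [12.59, 153.08], [-70.14, 250.14], [6.76, 159.57], [-176.63, 176.63]. Speed limits (degrees/s): [108.29, 108.29, 147.25, 172.46, 172.46, 172.46].

## Interface

Orientations are given as a 3x3 rotation matrix whose columns are the frame's x, y, z axes.
In Python, from rig import move_pose, move_l, set_joints, move_gripper, wait, ik, read_camera, MotionError, job_done, get_clock, get_joint_pos, get_qd, get_tau, get_tool_pos, get_tcp_rot, get_contact_force, get_torque, get_grip_width, get_gripper_force gives the robot as it stands. The module is installed in compiled form; this text tells all that it offers. Calls block until the motion is done:
- move_pose(position, orientation): joint-space move of the TCP to a pose.
- move_l(position, frame=None, max_speed=150, guard=None): straight line of the TCP; frame=None keeps the orientation; max_speed is the mean speed in mm/s. With guard (N) it stops when the force on the tool has changed by that much, and returns True; else False.
- set_joints(angles): joint-space move.
- move_gripper(opening): opening from 0.0 (shut) to 1.0 (fully open); the grip force is fixed at half the most; returns when the fingers have stopped.
- wait(seconds).
- ik(position, orientation): joint angles nearest the present ones, or None.
- read_camera(name): name is "scene" or "side" or "wrist"; returns a dict with "pixels" (384x512x3 uint8, red, green, blue), "mtx" (3x3 intrinsics, pixels), "dist_coeffs" ([k1, k2, p1, p2, k3] as OpenCV has them; the pictures are not rectified), "world_from_camera" (4x4, takes a point from camera to world coordinates). Camera axes: x right, y down, z forward; pixel columns grow to the right and rows downward; lengths in mm; the calibration is good to about 2 mm. A picture is of the moment at which its call begins. There is no depth.
A pose or a line that the arm cannot do raises MotionError and nothing moves.
- job_done(): hands the job in; it is judged then, once.
Readings, each from a call of its own:
- get_clock(): time.
- get_joint_pos(): joint angles.
- get_qd(): joint speeds.
- get_tau(): joint torques, N m.
- get_tool_pos(): TCP position.
- get_tcp_rot(): TCP orientation.
- get_contact_force(): force on the tool from outside, world axes, zero at the start.
- get_torque(): the same for the moment, N m.
- get_grip_width(): opening from 0.0 (shut) to 1.0 (fully open).
- get_gripper_force(): force on a finger pad.
Only numpy, scipy, OpenCV 4.12 (cv2) and the standard library are available. Lean on these libraries where they do the work, as an engineer would, in place of code of your own. Each camera call takes 0.05 s, during which the arm holds its last target. There are 200 camera calls.

## Task

The open, empty paste jar in the steel holder has to be replaced by the full, lidded jar standing behind the two bottles in the aluminium caddy. First stand both bottles on the cork side mat, leaving the full jar where it is until both are there; then put the empty jar in the black returns tray, then the full jar down in the holder, and only after that stand each bottle back in the middle of its own pad in the caddy, the round bottle on the round pad and the square one on the square pad. Keep bottles and jars upright all the time and finish with everything let go and at rest.

Things in the scene. Friction and masses are not known exactly. Their poses are not given: they have to be found in the camera images.
- round_bottle: White plastic bottle with a round body, 44 mm diameter, 80 mm tall, sloping in to a neck; on top an upright black cap, 24 mm diameter, from 100 to 140 mm above the base (the place to grip from above). 110 to 200 g. Origin: centre of its underside, z up. Stands on round_pad in the caddy at the start.
- square_bottle: White plastic bottle with a square body, 40 x 40 mm, 84 mm tall, sloping in to a neck; the same black cap, 24 mm diameter, from 100 to 140 mm above the base (the place to grip). 120 to 220 g. Origin: centre of its underside, z up, x and y across the flats. Stands on square_pad in the caddy at the start.
- full_jar: Full paste jar, lid on: white plastic, 48 mm tall; body 52 mm diameter up to 30 mm, ribbed black lid 54 mm diameter above. 105 to 190 g. Origin: centre of its underside, z up. Stands at the caddy's rear (+x) end. No finger room beside it or towards the bottle in front: with the bottles gone, grip it along the caddy's x axis (over 30 mm free behind it).
- empty_jar: Empty paste jar without lid: open-topped white plastic pot, 54 mm outer diameter, 42 mm tall, wall 3 mm. 45 to 80 g. Origin: centre of its underside, z up. Stands in the holder at the start; grip it across the outside.
- caddy: Fixed aluminium caddy, an open-topped lane, x from -100 to +120 mm about its origin, 82 mm wide (74 inside); floor 4 mm thick, side and rear (+x) walls 52 mm high, front (-x) lip 14 mm. Origin: on the table, on the lane's centre line; x runs along the lane away from the robot. Along it from the front: two bottle pads 59 mm apart, then the full jar (x = +57 mm).
- round_pad: Round black rubber pad fixed to the caddy floor, 52 mm diameter, 4 mm thick; the round bottle's place. It lies either at the front of the lane or in the middle. Origin: centre of its underside, 4 mm above the table, so its top is 8 mm above the table. Axes parallel to the caddy's.
- square_pad: Square black rubber pad fixed to the caddy floor, 50 x 50 mm, 4 mm thick; the square bottle's place, front or middle of the lane. Origin: centre of its underside, 4 mm above the table, so its top is 8 mm above the table. Axes parallel to the caddy's.
- side_mat: Fixed cork mat beside the caddy, 110 mm (x) by 170 mm (y), 4 mm thick: where both bottles wait side by side. Origin: centre of its underside, on the table.
- holder: Fixed steel jar holder: a disc 92 mm in diameter with a raised ring of 84 mm outer and 68 mm inner diameter and a small dark clamp foot on its +x side. The jar stands inside the ring on a floor 6 mm above the table; the ring's top is 14 mm above the table. Origin: centre of its underside, on the table.
- returns_tray: Fixed shallow black plastic tray, open-topped, 130 mm (x) by 160 mm (y), 20 mm high, walls 4 mm, floor 4 mm thick. Origin: centre of its underside, on the table.
Not all that is in view belongs to the job. What is shaped like the full_jar but orange or red is not meant.

How it is judged (in metres and radians):
On the way, in this order (a step that is already met when the one before it is completed fails the run):
1. both bottles stand upright on the side mat while the full jar is still where it was in the caddy (x of round_bottle in the frame of side_mat between -0.055 and 0.055 m and y of round_bottle in the frame of side_mat between -0.085 and 0.085 m and z of each of round_bottle, square_bottle in the frame of side_mat below 0.009 m and angle between each of round_bottle, square_bottle's own z axis and vertical below 0.15 rad and linear speed of each of round_bottle, square_bottle below 0.05 m/s and x of square_bottle in the frame of side_mat between -0.055 and 0.055 m and y of square_bottle in the frame of side_mat between -0.085 and 0.085 m and distance of full_jar from where it was at the start of the episode below 0.03 m), for 0.2 s.
2. the empty jar stands in the returns tray (x of empty_jar in the frame of returns_tray between -0.05 and 0.05 m and y of empty_jar in the frame of returns_tray between -0.065 and 0.065 m and z of empty_jar in the frame of returns_tray below 0.01 m and angle between empty_jar's own z axis and vertical below 0.12 rad), for 0.2 s.
3. the full jar stands in the holder while both bottles are still on the side mat (horizontal distance between full_jar and holder below 0.01 m and z of full_jar in the frame of holder below 0.011 m and angle between full_jar's own z axis and vertical below 0.12 rad and x of round_bottle in the frame of side_mat between -0.055 and 0.055 m and y of round_bottle in the frame of side_mat between -0.085 and 0.085 m and z of each of round_bottle, square_bottle in the frame of side_mat below 0.009 m and angle between each of round_bottle, square_bottle's own z axis and vertical below 0.15 rad and linear speed of each of round_bottle, square_bottle below 0.05 m/s and x of square_bottle in the frame of side_mat between -0.055 and 0.055 m and y of square_bottle in the frame of side_mat between -0.085 and 0.085 m), for 0.2 s.
At the end, for the whole second after the job is handed in: Full jar upright on the holder's floor, within 10 mm of its centre; empty jar upright on the returns tray's floor; round bottle upright on the round pad and square bottle on the square pad, each within 12 mm of the pad's centre; all at rest (all of step 2 and horizontal distance between full_jar and holder below 0.01 m and z of full_jar in the frame of holder below 0.011 m and angle between each of full_jar, round_bottle, square_bottle's own z axis and vertical below 0.12 rad and linear speed of each of full_jar, empty_jar, round_bottle, square_bottle below 0.03 m/s and angular speed of each of full_jar, empty_jar, round_bottle, square_bottle below 0.3 rad/s and horizontal distance between round_bottle and round_pad below 0.012 m and z of round_bottle in the frame of round_pad below 0.009 m and horizontal distance between square_bottle and square_pad below 0.012 m and z of square_bottle in the frame of square_pad below 0.009 m); the robot touches nothing.
It fails at once if a bottle or jar is tipped by more than about 35 degrees (angle between any of round_bottle, square_bottle, full_jar, empty_jar's own z axis and vertical above 0.6 rad).
It also fails if it takes over 141 s, if anything falls off the work surface, if the arm or the gripper's body presses on something with over 40 N, if the wrist force passes 120 N, or if a joint passes its speed limit or range.

## Working session

There is one attempt and no reset: what is moved stays moved. The work goes in short steps, each a Python script; the robot and the scene stay as the last script left them, time stands still between calls to the robot, and variables do not carry over. Pictures are saved under pics/ and viewed, at most 14 in all, crops included, and the job is handed in when it is done.

```bash
mkdir -p pics; cat > h.py <<'E'
import numpy as np, cv2
from rig import *
def shot(n,f=None):
    c=read_camera(n)
    if f: cv2.imwrite('pics/'+f,c['pixels'][:,:,::-1])
    return c
def ray(c,uv,z):
    p=cv2.undistortPoints(np.array([[uv]],float),np.array(c['mtx']),np.array(c['dist_coeffs']))[0,0]
    T=np.array(c['world_from_camera']);d=T[:3,:3]@[p[0],p[1],1];o=T[:3,3]
    return o+d*(z-o[2])/d[2]
def proj(c,P):
    T=np.linalg.inv(np.array(c['world_from_camera']))
    r,_=cv2.Rodrigues(T[:3,:3])
    return cv2.projectPoints(np.array([P],float),r,T[:3,3],np.array(c['mtx']),np.array(c['dist_coeffs']))[0][0,0]
E
python3 - <<'E'
from h import *
for n in ['scene','side','wrist']:
    c=shot(n,n+'0.png');T=np.array(c['world_from_camera']);print(n,T[:3,3].round(),T[:3,2].round(2),c['mtx'][0][0])
print(get_tcp_rot(),get_clock(),get_grip_width())
E
```

```text
scene [ 976. -123.  768.] [-0.53  0.13 -0.84] 378.51767019133115
side [ 450. -660.  456.] [ 0.07  0.85 -0.53] 393.99575697246974
wrist [125. 618. 384.] [ 0.27 -0.1  -0.96] 296.07304625158076
[[-9.46434575e-01  3.22895438e-01 -3.61679424e-04]
 [ 3.22895634e-01  9.46434196e-01 -8.50355037e-04]
 [ 6.77300126e-05 -9.21590115e-04 -9.99999573e-01]] 0.15 1.0023586136083782
```

View pics/scene0.png

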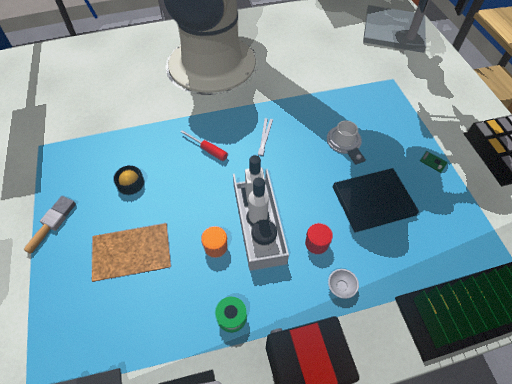

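View pics/side0.png

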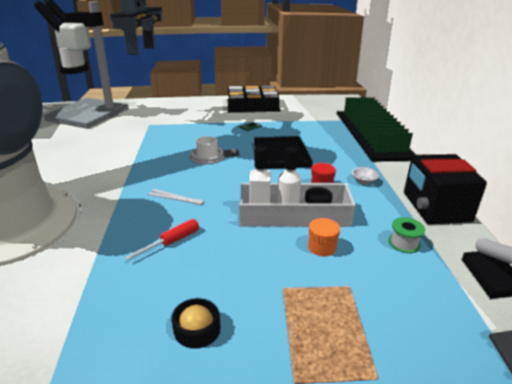

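The scene view shows the caddy at about (260,220) with the front bottle's cap at (255,160) and the middle one's at (259,184). The mat is at (131,251), the holder with the empty jar at (346,140) and the tray at (375,199). The side view shows both bottles at (260,187) and (290,187). Next I'll get rough positions and a closer crop of the bottles.

```bash
python3 - <<'E'
from h import *
c=shot('scene');s=shot('side')
for n,uv,z in [('capF',(255,158),148),('capM',(259,182),148),('jarlid',(264,231),52),('cadFL',(235,174),14),('cadRL',(252,268),52),('cadRR',(287,262),52),('m1',(92,237),4),('m2',(167,224),4),('m3',(171,267),4),('m4',(93,281),4),('emptytop',(346,127),48),('tray',(334,183),20),('t2',(390,169),20),('t3',(417,213),20),('t4',(357,230),20),('orange',(215,238),48),('red',(319,232),48)]:
    print(n,ray(c,uv,z)[:2].round())
a=cv2.resize(c['pixels'][140:280,215:305],None,fx=4,fy=4,interpolation=cv2.INTER_CUBIC)
b=cv2.resize(s['pixels'][120:250,190:380],None,fx=4*190/190*0.55*1.0,fy=2.2,interpolation=cv2.INTER_CUBIC)
o=np.zeros((560,360+b.shape[1],3),np.uint8);o[:,:360]=a;o[:b.shape[0],360:]=b
cv2.imwrite('pics/crop.png',o[:,:,::-1])
E
```

```text
capF [511.   5.]
capM [571.  -3.]
jarlid [632.  -7.]
cadFL [446. -28.]
cadRL [706. -52.]
cadRR [711.  19.]
m1 [ 527. -380.]
m2 [ 537. -209.]
m3 [ 642. -215.]
m4 [ 633. -381.]
emptytop [398. 277.]
tray [536. 195.]
t2 [532. 345.]
t3 [662. 351.]
t4 [667. 198.]
orange [ 620. -111.]
red [662. 106.]
```

View pics/crop.png

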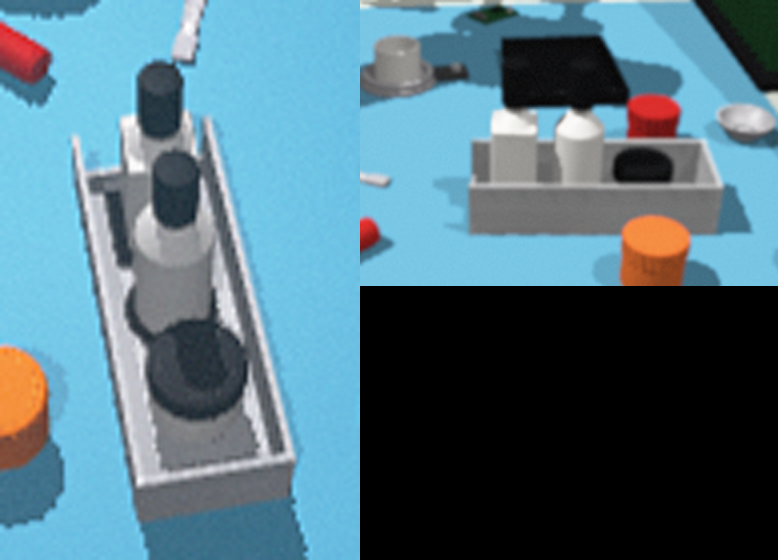

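The front bottle (crop 160,150) has a square body. The middle one (175,250) has a round body and stands on the round pad. The full jar's black lid is at (197,368) in the same crop. Next is a wrist view from above the caddy.

```bash
cat >> h.py <<'E'
def R(yaw):
    a=np.radians(yaw);c,s=np.cos(a),np.sin(a)   # yaw 0: tool x=-x, y=+y, z=-z
    return np.array([[c,-s,0],[s,c,0],[0,0,1]])@np.diag([-1.,1,-1])
E
python3 - <<'E'
from h import *
t=get_clock()
move_pose([540,0,330],R(-5)); print(get_clock()-t, get_joint_pos())
c=shot('wrist','w1.png');T=np.array(c['world_from_camera']);print(T[:3,3],T[:3,2])
E
```

```text
2.45 [-6.27429368e+00  1.58503500e+01  7.87267783e+01  9.21796830e-03
  8.54370739e+01 -9.13155260e+01]
[458.98661821   7.37803296 500.21660309] [ 0.28938774 -0.02559298 -0.95686976]
```

View pics/w1.png

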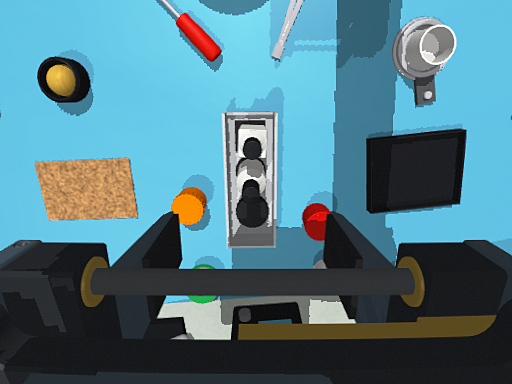

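The wrist view shows everything: caddy corners at about (223,113), (271,113), (276,245) and (229,246), caps at (252,148) and (250,187), and the lid at (252,208). The mat is at (87,188), the holder at (415,48) and the tray at (415,170). I'll zoom in for pixel accuracy.

```bash
python3 - <<'E'
import cv2
a=cv2.imread('pics/w1.png')
l=cv2.resize(a[104:254,215:285],None,fx=4,fy=4,interpolation=cv2.INTER_CUBIC)
r=cv2.resize(a[10:160,385:475],None,fx=4,fy=4,interpolation=cv2.INTER_CUBIC)
cv2.imwrite('pics/w1z.png',cv2.hconcat([l,r]))
E
```

```text
(no output)
```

View pics/w1z.png

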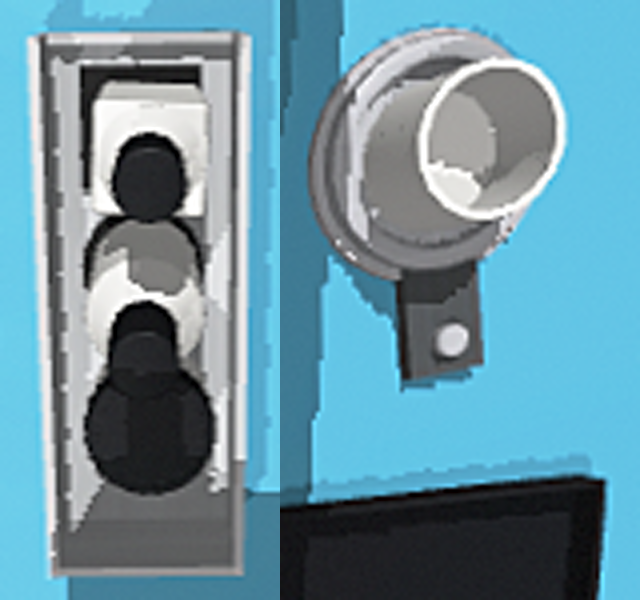

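The crop shows the cap tops at about (150,182) and (146,361), the lid at (150,428), and the caddy's outer wall corners at (28,38), (252,34), (244,573) and (52,577). The empty jar's rim is at (492,138) in the right half.

```bash
python3 - <<'E'
from h import *
c=shot('wrist')
L=lambda u,v:(215+u/4-.5,104+v/4-.5); Rr=lambda u,v:(385+(u-280)/4-.5,10+v/4-.5)
for n,uv,z in [('capF',L(150,182),148),('capM',L(146,361),148),('lid',L(150,428),52),('c FL',L(28,38),52),('c FR',L(252,34),52),('c RR',L(244,573),52),('c RL',L(52,577),52),
 ('rim',Rr(492,138),48),('m',(36,163),4),('m',(130,158),4),('m',(138,216),4),('m',(48,220),4),
 ('t',(367,139),20),('t',(466,129),20),('t',(461,205),20),('t',(368,212),20)]:
    print(n,ray(c,uv,z)[:2].round(1))
E
```

```text
capF [514.    2.2]
capM [569.6  -3.8]
lid [628.2  -7.7]
c FL [472.1 -39.3]
c FR [477.8  42.8]
c RR [696.5  26. ]
c RL [691.4 -54.6]
rim [401.8 276.1]
m [ 527.  -376.7]
m [ 533.4 -208.7]
m [ 639.5 -216. ]
m [ 633.5 -386. ]
t [533.3 187.5]
t [529.8 350.7]
t [662.2 357.7]
t [660.6 192.5]
```

```bash
cat >> h.py <<'E'
def pick(xy,z,yaw,zup,open_=0.55):
    move_gripper(open_); move_l([*xy,z+70],R(yaw),max_speed=200); move_l([*xy,z],max_speed=100)
    move_gripper(0.0); print('grip',get_grip_width(),get_gripper_force())
    p=get_tool_pos(); move_l([p[0],p[1],zup],max_speed=100); print('lifted',get_grip_width(),get_gripper_force(),get_contact_force())
def place(xy,z,yaw,zup,open_=0.5):
    p=get_tool_pos(); move_l([*xy,p[2]],R(yaw),max_speed=180); move_l([*xy,z+8],max_speed=100); wait(.2)
    g=move_l([*xy,z-3],max_speed=15,guard=5); print('place',g,get_tool_pos()); move_gripper(open_)
    move_l([*xy,zup],max_speed=120)
E
python3 - <<'E'
from h import *
pick((513,2.5),112,-4,192); place((581,-337),108,-4,240)
print(get_clock()); shot('side','s1.png')
E
```

```text
grip 0.2592241946109867 30.00088334083557
lifted 0.2576572058850184 29.999461770057678 [-0.18394294 -0.33974746 -2.06020541]
place True [ 580.96623069 -336.89679844  108.18471419]
12.3083
```

View pics/s1.png

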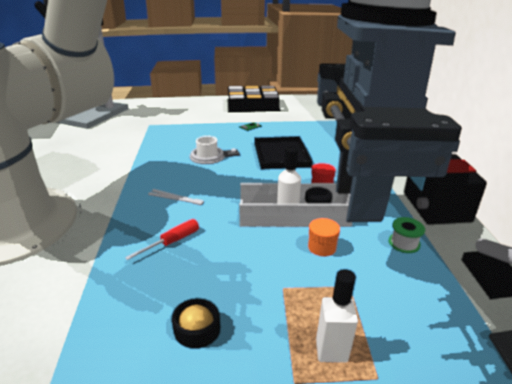

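The square bottle stands upright on the mat at (337,330). The round bottle goes next, then I'll look at the empty pads.

```bash
python3 - <<'E'
from h import *
pick((570.5,-3.5),112,-4,192); place((586,-257),108,-4,240)
move_l([540,-100,330],max_speed=200)
c=shot('wrist','w2.png')
move_l([520,0,330],max_speed=200)
c=shot('wrist');a=c['pixels'][:,:,::-1];print(get_clock())
np.savez('w3.npz',**{k:np.array(v) for k,v in c.items()})
cv2.imwrite('pics/w3z.png',cv2.resize(a[75:225,190:310],None,fx=4,fy=4,interpolation=cv2.INTER_CUBIC))
E
```

```text
grip 0.25752362319370714 29.998565018177032
lifted 0.2577325551090814 29.995601177215576 [ 0.51484231 -0.58988942 -2.50229403]
place True [ 585.98789239 -257.14049689  108.15137319]
23.6583
```

View pics/w2.png

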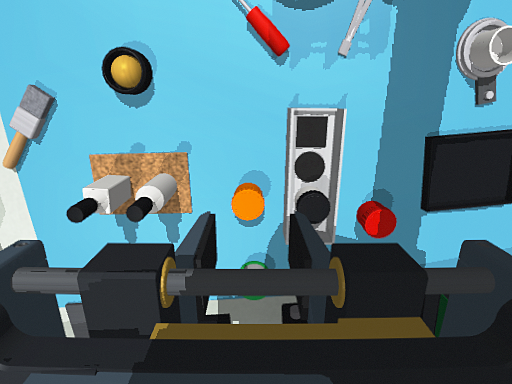

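View pics/w3z.png

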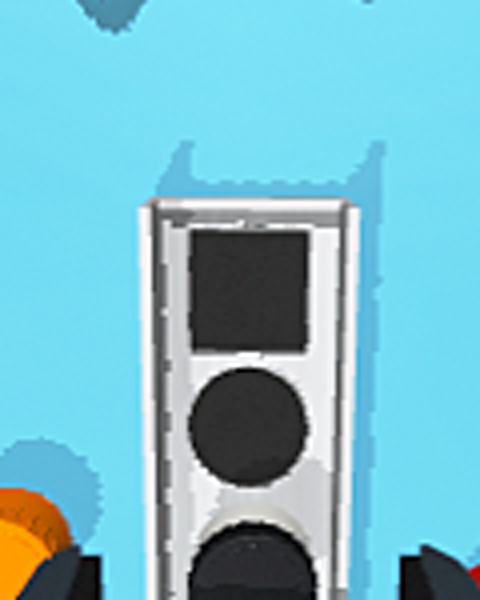

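Both bottles stand upright on the mat. In the crop the square pad is at (249,291), the round pad at (247,427) and the lid at (252,585). Next I'll locate the pads by mask and look at the holder from closer up.

```bash
python3 - <<'E'
from h import *
c=dict(np.load('w3.npz'));g=c['pixels'].max(2)<70
m=np.zeros_like(g);m[75:225,225:275]=g[75:225,225:275]
n,l,st,ce=cv2.connectedComponentsWithStats(m.astype(np.uint8))
for i in range(1,n):
    if st[i,4]>300: print(st[i],ce[i],ray(c,ce[i],8)[:2],ray(c,ce[i],52)[:2])
L=lambda u,v:(190+u/4-.5,75+v/4-.5)
print('lid',ray(c,L(252,585),52))
move_l([455,270,330],R(-4),max_speed=220)
c=shot('wrist','w4.png');np.savez('w4.npz',**{k:np.array(v) for k,v in c.items()});print(get_clock())
E
```

```text
[237 133  30  30 862] [251.74593968 147.34686775] [512.98884515  -1.43767863] [506.40470114  -0.89183471]
[237 167  30  30 667] [251.50974513 181.23388306] [571.23516272  -5.90369192] [559.44516473  -4.95869121]
[237 206  32  19 509] [252.60314342 216.16502947] [635.72661644  -8.45720919] [618.17259585  -7.28398396]
lid [626.18118049  -8.0040952   52.        ]
25.1167
```

View pics/w4.png

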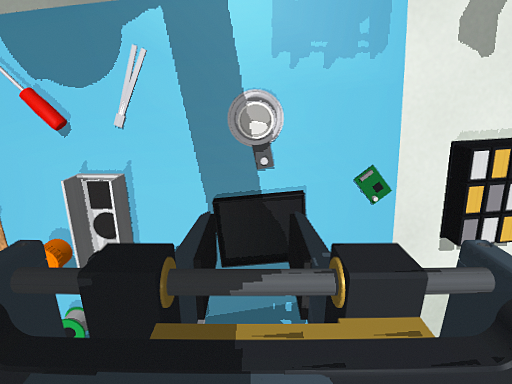

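The wrist view shows the holder disc centred at about (255,117) with the jar inside it, and the tray at (260,228). I'll fit the disc and rim and look at a crop to confirm.

```bash
python3 - <<'E'
from h import *
c=dict(np.load('w4.npz'));p=c['pixels'][80:175,215:300]
h=cv2.cvtColor(p,cv2.COLOR_RGB2HSV);m=((h[:,:,1]<70)&(h[:,:,2]>75)).astype(np.uint8)
m=cv2.morphologyEx(m,cv2.MORPH_CLOSE,np.ones((3,3)))
k=max(cv2.findContours(m,cv2.RETR_EXTERNAL,cv2.CHAIN_APPROX_NONE)[0],key=cv2.contourArea).reshape(-1,2)
k=k[k[:,1]<60]; e=cv2.fitEllipse(k[:,None].astype(np.int32));print(e)
uv=(e[0][0]+215,e[0][1]+80)
for z in (0,4,6,10,14):print(z,ray(c,uv,z)[:2])
r=[ray(c,(q[0]+215,q[1]+80),5)[:2] for q in k]
r=np.float32(r);(cx,rad)=cv2.minEnclosingCircle(r);print('disc on z5',cx,rad)
v=cv2.resize(p[:,:,::-1].copy(),None,fx=6,fy=6,interpolation=cv2.INTER_CUBIC)
cv2.ellipse(v,((e[0][0]*6+3,e[0][1]*6+3),(e[1][0]*6,e[1][1]*6),e[2]),(0,0,255),1)
cv2.imwrite('pics/w4z.png',v)
E
```

```text
((40.272708892822266, 37.795806884765625), (55.22737503051758, 57.110904693603516), 6.554466247558594)
0 [401.27245614 277.44937149]
4 [401.05521491 277.42744527]
6 [400.94659429 277.41648216]
10 [400.72935305 277.39455594]
14 [400.51211182 277.37262972]
disc on z5 (401.85040283203125, 277.13165283203125) 46.169273376464844
```

View pics/w4z.png

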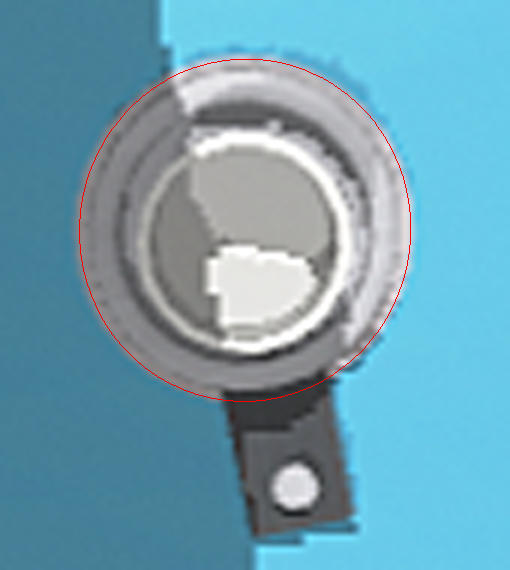

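The disc fit is good: radius 46.2 mm against 46 nominal, centre (401.3, 277.3). I'll move the empty jar now.

```bash
python3 - <<'E'
from h import *
c=dict(np.load('w4.npz'));xy=ray(c,(215+40.7,80+39.8),48)[:2];print(xy)
pick(xy,21,-4,110,0.9); print('rest of holder');place((597,271),19,-4,150,0.8)
move_l([455,270,330],max_speed=220)
c=shot('wrist');a=c['pixels'][:,:,::-1];np.savez('w5.npz',**{k:np.array(v) for k,v in c.items()});print(get_clock())
cv2.imwrite('pics/w5.png',cv2.resize(a[70:280,180:330],None,fx=2.8,fy=2.8))
E
```

```text
[401.62469285 277.62554295]
grip 0.5881618928228746 30.00101376324892
lifted 0.5888783198373824 29.999864604324102 [ 0.62555044 -0.03547563 -0.054695  ]
rest of holder
place True [596.95628005 270.99060658  19.23673965]
35.575
```

View pics/w5.png

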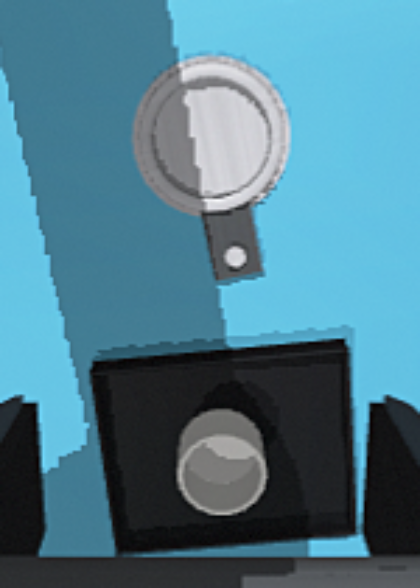

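The empty jar stands upright in the middle of the tray at crop (222,465), and the holder is clear. Next is the full jar, gripped along the lane.

```bash
python3 - <<'E'
from h import *
move_pose([630,-9,150],R(-94))
pick((630,-9),24.5,-94,130,0.77)
move_pose([401.3,277.3,130],R(-4)); print(get_grip_width())
place((401.3,277.3),26.5,-4,150,0.8)
move_l([455,270,330],max_speed=220)
c=shot('wrist');a=c['pixels'][:,:,::-1];np.savez('w6.npz',**{k:np.array(v) for k,v in c.items()});print(get_clock())
cv2.imwrite('pics/w6.png',cv2.resize(a[70:280,180:330],None,fx=2.8,fy=2.8))
E
```

```text
grip 0.5794853735295381 30.001087188720703
lifted 0.5824390851088388 29.999766647815704 [-0.33494547 -0.80715685 -1.4282274 ]
0.5815635109085894
place True [401.27667632 277.27873513  26.88383354]
46.325
```

View pics/w6.png

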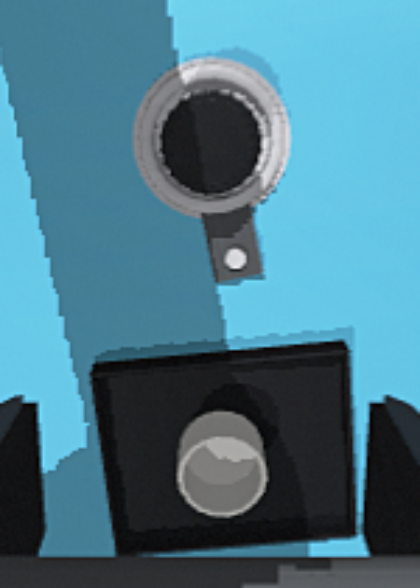

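The full jar's lid is at crop (212,141), within about 1 mm of the holder's centre. Now both bottles go back.

```bash
python3 - <<'E'
from h import *
move_pose([586,-257,240],R(-4))
pick((586,-257),108,-4,192); place((571.8,-5.7),112,-4,230)
pick((581,-337),108,-4,192); place((513.3,-1.3),112,-4,230)
move_l([540,0,330],max_speed=200); c=shot('wrist')
L=cv2.resize(c['pixels'][100:260,205:295],None,fx=3.5,fy=3.5)
move_pose([300,450,330],R(-4))
a=shot('scene')['pixels'];s=shot('side')['pixels']
v=[cv2.resize(x,(int(x.shape[1]*560/x.shape[0]),560)) for x in (L,)]+[cv2.resize(np.vstack([cv2.resize(a[110:290,200:380],(280,280)),cv2.resize(s[110:250,190:330],(280,280))]),(280,560))]
cv2.imwrite('pics/fin.png',np.hstack(v)[:,:,::-1]);print(get_clock())
E
```

```text
grip 0.2592565610066238 30.000469386577606
lifted 0.26083409178427663 29.99927580356598 [-0.49554814  0.35358841 -2.15135177]
place True [571.89697049  -5.72533371 112.11204121]
grip 0.25716129503110985 30.000884234905243
lifted 0.2549646185706184 29.999296367168427 [ 0.398876    0.66211903 -2.36151743]
place True [513.30023923  -1.22366932 112.18593771]
68.9917
```

View pics/fin.png

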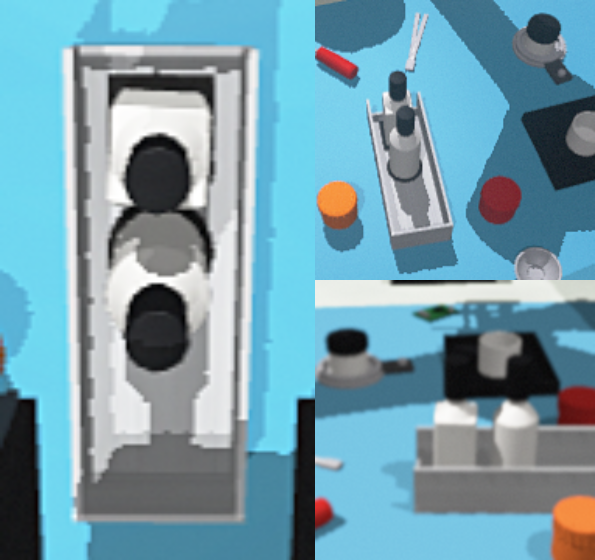

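The final views show both bottles upright and centred on their own pads, at (157,140) and (157,300). The full jar is in the holder and the empty jar is in the tray.

```bash
python3 -c "
from rig import *
wait(.5);print(job_done(),get_clock())"
```

```text
the job is handed in; nothing more can be done
the job is handed in; nothing more can be done
```

I handed the job in at about 69 s of the allowed 141 s; the final camera views showed the full jar in the holder, the empty jar in the tray and each bottle upright on its own pad, but the rig did not report the verdict.

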